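# Confirm the piston-pin pick and close the order

### The arm

A 6-joint arm with a two-finger parallel gripper is mounted at the origin on the work surface. World frame = base frame: x ahead of the robot, y to its left, z up, the work surface at z = 0. Lengths are in mm, angles in rad, forces in N, time in s.
With the tool pointing down it reaches from about 275 to 1000 mm from the base axis. Payload 8.4 kg.
Tool frame: the origin (TCP) lies midway between the tips of the shut fingers; the grasp point (between the pads) lies 19 mm behind it; z points along the fingers, y is the line along which they close (so a half turn about z gives the same grasp; the last joint's range is limited). The gripper opens to 85 mm and grips with 20 to 120 N. Pads are 22 mm wide; open, the fingers measure 114 mm over their backs; the gripper's body (76 mm by 85 mm) begins 54 mm behind the grasp point. The pads swing forward as they close: fully open they stand 13 mm farther back than shut.
Start: joints at [1.225, 0.353, 1.633, -0, 1.155, -0.002], TCP at [210.666, 588.428, 231.281] pointing down, gripper open.
Joint ranges: [-2.63, 2.63], [-0.92, 2.1], [0.06, 2.66], [-1.3, 4.44], [0, 2.69], [-3.02, 3.02]. Speed limits (rad/s): [2.22, 2.22, 2.79, 3.14, 3.14, 3.14].

### API

Orientations are given as [roll, pitch, yaw] about the fixed x, y, z axes, in that order (R = Rz(yaw) Ry(pitch) Rx(roll)).
In Python, from rig import monitor, imaging, r gives the robot as it stands.
- The arm moves only by the tool drive_tool, never from a script. Its argument "plan" is a list of rows, each an object of numbers: "x", "y", "z": the shift along the tool's x, y, z in units of 50 mm (1.0 is 50 mm); "ax", "ay", "az": the turn, a rotation vector about the tool's x, y, z in units of 6 degrees (1.0 is 6 degrees); "hand": the finger opening in mm, from 0 to 85.4. In form: [{"x": .., "y": .., "z": .., "ax": .., "ay": .., "az": .., "hand": ..}, ...]. A call has 1 to 8 rows; each row is the pose to reach, as a shift and turn from the pose commanded when the call began, along the tool's axes at that moment; what a row does not reach only later rows make up. A row lasts 1/10 s, in which the tool goes at most 50 mm and 8.59 degrees, less where a joint would pass 70% of its speed; a pose out of reach is approached as far as the arm can. A call with a gripper value outside its range is refused whole. The fingers move at their own pace and stop on an object; "grip_force" is the grip in N (left out, the last holds). Time passes only in rows, so rows that repeat a pose let the fingers close. It gives the time, the measured TCP pose, the force, the opening and the grip force at its end, in the units of the state.
- monitor.sense(): the state, without advancing time (a new reading comes with each control period).
- imaging.grab_frame(name): name is "scene" or "top"; returns the picture (420x560x3 uint8, red, green, blue); there is no depth.
- imaging.camera_info(name): a dict with "mtx" (3x3 intrinsics, pixels), "dist" ([k1, k2, p1, p2, k3] as OpenCV has them; the pictures are not rectified), "R" (3x3) and "t" (3): a world point X has camera coordinates R X + t. Camera axes: x right, y down, z forward; pixel columns grow to the right and rows downward; lengths in mm; the calibration is good to about 2 mm. A picture is of the moment at which its call begins. camera_info takes no time and is no camera call.
- r.sign_off(): hands the job in; it is judged then, once.
The state is a dict: "clock": time; "qpos": joint angles; "qvel": joint speeds; "joint_efforts": joint torques, N m; "eef_pos": TCP position; "tcp_rot": TCP orientation; "contact_force": force on the tool from outside, world axes, zero at the start; "wrist_torque": the same for the moment, N m; "opening": opening from 0.0 (shut) to 1.0 (fully open); "grasp_force": force on a finger pad.
Only numpy, scipy, OpenCV 4.12 (cv2) and the standard library are available. Lean on these libraries where they do the work, as an engineer would, in place of code of your own. Each camera call takes 0.05 s, during which the arm holds its last target. There are 200 camera calls.

### The job

The piston pins (plain short steel tubes) have been picked: confirm it by lightly pressing down with your fingertips the key on the key box in front of the bin that holds them, and let it come back up. Then close the order by lightly pressing down the largest round key on the packing terminal, let that up too and withdraw. Press no other key, and leave the key boxes and everything else standing where they are: nothing is to be gripped, lifted or pushed about.

Things in the scene. Friction and masses are not known exactly. Their poses are not given: they have to be found in the camera images.
- bin_pins: Fixed blue picking bin, 160 (x) x 116 (y) x 70 mm tall, low front lip towards its -x; holds the piston pins: plain hollow steel tubes, 20 mm diameter, 60 mm long, some lying, four on end. Origin: centre of its underside. One of four like bins side by side in random order; the others hold thin dark rings, small aluminium pistons, and flat white cartons.
- box_pins: Loose key box (0.1 to 0.25 kg) standing on the table in front of the bin with the pins, its centre about 140 mm from the bin centre on the bin's -x side: grey, 64 x 64 mm, 24 mm tall, one round black key in the middle of its top. Origin: centre of its underside, z up. The four key boxes look the same.
- key_pins_top (a point): Centre of the top face of the round black key (30 mm diameter) on box_pins; 36 mm above the table when up. Moves down with the key.
- key_pins (a joint): Travel of that key in m: 0 up, 0.008 fully down (straight down). Spring: 1 N to start, 9 N fully down; it springs back up when let go. It counts as pressed beyond 0.003 m.
- box_rings: Loose key box (0.1 to 0.25 kg) standing on the table in front of the bin with the rings, its centre about 140 mm from the bin centre on the bin's -x side: grey, 64 x 64 mm, 24 mm tall, one round black key in the middle of its top. Origin: centre of its underside, z up. The four key boxes look the same.
- key_rings (a joint): Travel of the key on box_rings in m, 0 up, 0.008 fully down; same key as on box_pins. Not to be pressed.
- box_pistons: Loose key box (0.1 to 0.25 kg) standing on the table in front of the bin with the pistons, its centre about 140 mm from the bin centre on the bin's -x side: grey, 64 x 64 mm, 24 mm tall, one round black key in the middle of its top. Origin: centre of its underside, z up. The four key boxes look the same.
- key_pistons (a joint): Travel of the key on box_pistons in m, 0 up, 0.008 fully down; same key as on box_pins. Not to be pressed.
- box_cartons: Loose key box (0.1 to 0.25 kg) standing on the table in front of the bin with the cartons, its centre about 140 mm from the bin centre on the bin's -x side: grey, 64 x 64 mm, 24 mm tall, one round black key in the middle of its top. Origin: centre of its underside, z up. The four key boxes look the same.
- key_cartons (a joint): Travel of the key on box_cartons in m, 0 up, 0.008 fully down; same key as on box_pins. Not to be pressed.
- terminal: Fixed grey packing terminal, 140 (x) x 150 (y) x 32 mm tall, dark flat display on the +x half of its top and three round black keys in a row along its -x half. Origin: centre of its underside.
- key_done_top (a point): Centre of the top face of the terminal's largest round key (36 mm diameter), at x -36, y 40 mm in the terminal frame; 44 mm above the table when up. Moves with the key.
- key_done (a joint): Travel of that terminal key in m: 0 up, 0.008 fully down. Spring as for the other keys: 1 N to start, 9 N fully down, springs back. It counts as pressed beyond 0.003 m.
- key_menu (a joint): Travel of the small (18 mm diameter) terminal key centred at x -36, y -16 mm in the terminal frame, in m, 0 up, 0.008 fully down; same height and spring as the largest one. Not to be pressed.
- key_back (a joint): Travel of the small (18 mm diameter) terminal key centred at x -36, y -50 mm in the terminal frame, in m, 0 up, 0.008 fully down; same height and spring as the largest one. Not to be pressed.
- piston_small: Loose aluminium piston, 52 mm diameter, 50 mm tall, standing crown up between the two middle key boxes, slightly nearer the robot. Leave alone. Origin: centre of its underside.
- pin_upright: Loose steel tube, 20 mm diameter, 60 mm tall, standing on end between two key boxes. Leave alone. Origin: centre of its underside.
- screwdriver: Loose screwdriver about 180 mm long, up to 30 mm tall, lying between two key boxes, pointing along its x. Leave alone. Origin: centre of its underside as it lies.
- piston_large: Loose aluminium piston, 76 mm diameter, 66 mm tall, standing crown up beyond the leftmost (+y) key box. Leave alone. Origin: centre of its underside.
- tape: Loose roll of white paper tape lying flat, 90 mm across, 30 mm tall, near the robot on the left. Leave alone. Origin: centre of its underside.
- jar: Loose closed jar, 60 mm diameter, 80 mm tall, near the robot on the right. Leave alone. Origin: centre of its underside.
- carton: Loose white carton with a blue band, 90 x 90 x 120 mm tall, behind the terminal. Leave alone. Origin: centre of its underside.
Not all that is in view belongs to the job. What is shaped like the box_pins but yellow is not meant.

How it is judged (in metres and radians):
On the way, in this order (a step that is already met when the one before it is completed fails the run):
1. the key in front of the bin of piston pins is pressed with the fingers (more than 3 mm of its 8 mm) (value of joint key_pins above 0.003 m and contact force between the fingers and box_pins above 0.5 N), for 0.04 s.
2. that key is let up again (value of joint key_pins below 0.0015 m), for 0.04 s.
3. the largest terminal key is pressed with the fingers (more than 3 mm of its 8 mm) (value of joint key_done above 0.003 m and contact force between the fingers and terminal above 0.5 N), for 0.04 s.
4. that key is let up again (value of joint key_done below 0.0015 m), for 0.04 s.
At the end, for the whole second after the job is handed in: All keys are up (within 1.5 mm), every key box stands flat (within 0.1 rad), at rest and within 12 mm of where it started, and every other loose thing is at rest, upright as it was (within 0.1 rad) and within 12 mm of where it started (value of joint each of key_pins, key_done, key_rings, key_pistons, key_cartons, key_menu, key_back below 0.0015 m and distance of each of box_pins, box_rings, box_pistons, box_cartons, piston_small, pin_upright, screwdriver, piston_large, tape, jar, carton from where it was at the start of the episode below 0.012 m and angle between each of box_pins, box_rings, box_pistons, box_cartons, piston_small, pin_upright, piston_large, tape, jar, carton's own z axis and vertical below 0.1 rad and linear speed of each of box_pins, box_rings, box_pistons, box_cartons, piston_small, pin_upright, screwdriver, piston_large, tape, jar, carton below 0.02 m/s); the robot touches nothing.
It fails at once if a wrong key is pressed by more than 2 mm (value of joint any of key_rings, key_pistons, key_cartons, key_menu, key_back above 0.002 m).
It fails at once if a key box or a bystander is lifted by more than 8 mm (height (world z) of any of box_pins, box_rings, box_pistons, box_cartons, piston_small, pin_upright, piston_large, tape, jar, carton above 0.008 m or height (world z) of screwdriver above 0.03 m).
It fails at once if a key box is pushed or tipped out of place (more than 15 mm or 0.2 rad) (distance of any of box_pins, box_rings, box_pistons, box_cartons from where it was at the start of the episode above 0.015 m or angle between any of box_pins, box_rings, box_pistons, box_cartons's own z axis and vertical above 0.2 rad).
It fails at once if a bystander is moved by more than 15 mm (distance of any of piston_small, pin_upright, screwdriver, piston_large, tape, jar, carton from where it was at the start of the episode above 0.015 m).
It fails at once if pressed too hard: more than 25 N on a key box or the terminal (contact force between the fingers and box_pins above 25 N or contact force between the fingers and box_rings above 25 N or contact force between the fingers and box_pistons above 25 N or contact force between the fingers and box_cartons above 25 N or contact force between the fingers and terminal above 25 N).
It also fails if it takes over 40 s, if anything falls off the work surface, if the arm or the gripper's body presses on something with over 40 N, if the wrist force passes 120 N, or if a joint passes its speed limit or range.

## Working session

There is one attempt and no reset: what is moved stays moved. The work goes in short steps, Python scripts to look and compute and a tool call to move; the robot and the scene stay as the last step left them, time stands still between calls to the robot, and variables do not carry over. Pictures are saved under pics/ and viewed, at most 10 in all, crops included, and the job is handed in when it is done.

Besides the shell and the picture viewer there is one more tool, called after ">>>" as name(argument=value, ...), one argument or row to a line, values as JSON. drive_tool: Moves the arm, as the interface text tells. Its arguments: {"type":"object","properties":{"plan":{"type":"array","items":{"type":"object","properties":{"x":{"type":"number"},"y":{"type":"number"},"z":{"type":"number"},"ax":{"type":"number"},"ay":{"type":"number"},"az":{"type":"number"},"hand":{"type":"number"}}}},"grip_force":{"type":"number"}},"required":["plan"]}

```bash
mkdir -p pics; python3 - <<'E'
from rig import monitor, imaging, r
import cv2
for n in("top","scene"):
    f=imaging.grab_frame(n); cv2.imwrite(f"pics/{n}0.png",f[:,:,::-1])
    c=imaging.camera_info(n); print(n,c)
s=monitor.sense();print(s['clock'],s['eef_pos'],s['tcp_rot'],s['contact_force'])
E
```

```text
top {'mtx': array([[490.05958859,   0.        , 274.64351272],
       [  0.        , 490.05958859, 208.28775333],
       [  0.        ,   0.        ,   1.        ]]), 'dist': array([0.00852943, 0.        , 0.        , 0.        , 0.        ]), 'R': array([[-9.16469288e-03, -9.99958001e-01, -7.31927347e-05],
       [-9.91790825e-01,  9.09917597e-03, -1.27546714e-01],
       [ 1.27542023e-01, -1.09633458e-03, -9.91832562e-01]]), 't': array([  38.48428356,  510.29348675, 1528.63496044])}
scene {'mtx': array([[398.27240941,   0.        , 278.81277621],
       [  0.        , 398.27240941, 210.5960201 ],
       [  0.        ,   0.        ,   1.        ]]), 'dist': array([0.02430127, 0.        , 0.        , 0.        , 0.        ]), 'R': array([[ 0.04311984,  0.99906653,  0.00259904],
       [ 0.85098186, -0.03536531, -0.52400303],
       [-0.52342197,  0.02480666, -0.85171243]]), 't': array([ -61.24723814, -390.16522197, 1373.03272868])}
0.1 [210.52091863 588.03731048 230.6313075 ] [-3.14038034e+00 -5.48324574e-06  2.79777396e+00] [ 0.37575871 -0.59358895  0.28414562]
```

View pics/top0.png

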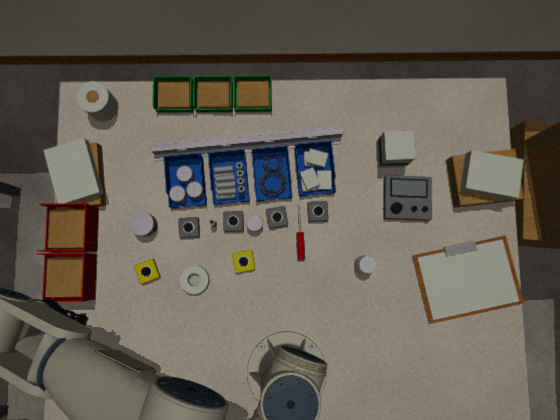

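View pics/scene0.png

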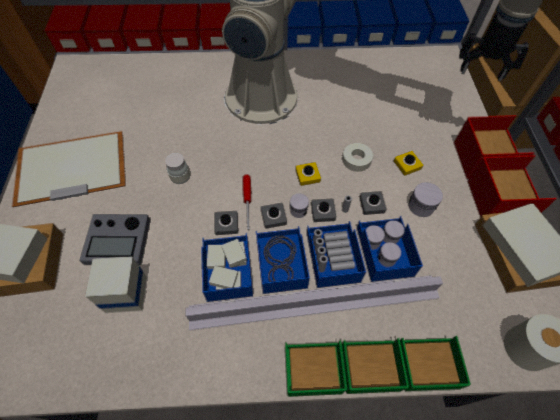

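The top view shows the bins from the left: pistons (185,180), pins (229,178), rings (272,175), cartons (316,168). Candidates for the pins key are the grey boxes at (189,228), (233,221), (277,217) and (318,211), plus the yellow decoys at (147,271) and (243,261). I choose (233,221), in front of the tubes. Candidates on the terminal are the keys at (396,208), (414,209) and (427,210). I choose the largest, (396,208).

```bash
cat > h.py <<'E'
import cv2, numpy as np
from rig import imaging
def cast(n,uv,z):
    c=imaging.camera_info(n)
    p=cv2.undistortPoints(np.array([[uv]],float),c['mtx'],c['dist'])[0,0]
    o=-c['R'].T@c['t']; d=c['R'].T@np.array([*p,1]); return o+d*(z-o[2])/d[2]
def dark(f,uv,w=11,th=50):
    u,v=uv; p=f[v-w:v+w+1,u-w:u+w+1].max(2)
    _,_,st,ce=cv2.connectedComponentsWithStats((p<th).astype(np.uint8))
    k=min(range(1,len(ce)),key=lambda i:np.hypot(*(ce[i]-w))-0.1*st[i,4]); return ce[k]+[u-w,v-w],st[k]
E
python3 - <<'E'
from h import *
T=cv2.imread("pics/top0.png"); S=cv2.imread("pics/scene0.png")
for name,t,s,z in[("pistons",(189,228),(373,202),36),("pins",(233,221),(323,209),36),("rings",(277,217),(274,214),36),("cartons",(318,211),(226,221),36),("done",(396,208),(132,224),44),("menu",(414,209),(112,223),44),("back",(427,210),(101,222),44)]:
    for n,f,p in(("top",T,t),("scene",S,s)):
        c,st=dark(f,p,9); print(name,n,c.round(1),st,cast(n,c,z).round(1))
print(cast("top",(255,223),50),cast("top",(213,225),60))
a=cv2.resize(T[130:290,150:300],(0,0),fx=3.7,fy=3.7,interpolation=3)[:,:]
b=cv2.resize(T[165:230,375:440],(0,0),fx=3.7,fy=3.7,interpolation=3)
im=np.zeros((a.shape[0],800,3),np.uint8); im[:,:a.shape[1]]=a; im[:b.shape[0],558:558+b.shape[1]]=b[:,:240]
cv2.imwrite("pics/crop.png",im)
E
```

```text
pistons top [188.  226.7] [ 4  4  9  9 59] [454.  308.4  36. ]
pistons scene [373.8 198.6] [ 5  1 11 10 81] [454.2 306.7  36. ]
pins top [232.8 220.5] [ 5  5  9  8 55] [472.3 166.7  36. ]
pins scene [323.7 206.3] [ 5  2 10 10 81] [473.7 164.5  36. ]
rings top [276.7 216.4] [ 5  5  8  8 53] [484.1  27.6  36. ]
rings scene [273.4 211.4] [ 4  2 10 10 82] [484.4  25.5  36. ]
cartons top [318.  210.5] [ 5  5  9  8 56] [ 501.8 -103.9   36. ]
cartons scene [225.1 218.8] [ 4  2 10 11 84] [ 502.3 -105.8   36. ]
done top [396.  207.7] [  3   3  13  12 112] [ 507.6 -349.8   44. ]
done scene [131.4 223. ] [  2   2  14  13 148] [ 509.7 -352.1   44. ]
menu top [413.5 208.4] [ 6  6  6  6 30] [ 504.9 -405.    44. ]
menu scene [110.4 222.9] [ 4  6  8  7 45] [ 507.1 -407.3   44. ]
back top [424.6 208.6] [ 4  5  6  6 30] [ 503.7 -440.1   44. ]
back scene [ 97.5 222.9] [ 2  7  8  7 44] [ 505.6 -441.2   44. ]
[462.41542731  95.89113386  50.        ] [456.37711054 226.36755953  60.        ]
```

View pics/crop.png

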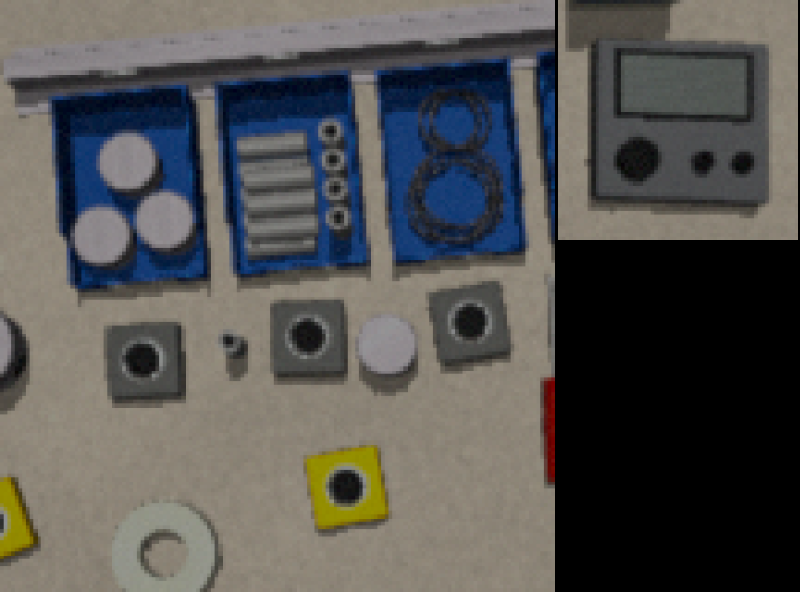

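The crop confirms both choices: the grey box below the tube bin (crop 308,337) and the terminal's big key (crop 637,160). The two views agree to about 2 mm, and the key spacing of 55 mm fits the 56 mm given. Now I work out the approach.

```bash
cat >> h.py <<'E'
def to(*tgts):
    from rig import monitor
    from scipy.spatial.transform import Rotation as Ro
    s=monitor.sense(); p=np.array(s['eef_pos'])
    R=Ro.from_euler('xyz',s['tcp_rot'])
    print(s['clock'],p.round(1),np.round(s['tcp_rot'],4),'op',round(float(s['opening']),3),'F',np.round(s['contact_force'],2))
    for t in tgts: print(t,(R.inv().apply(np.array(t)-p)/50).round(3))
E
python3 -c "
from h import *
to((473,165.5,120),(473,165.5,60))"
```

```text
0.1 [210.5 588.  230.6] [-3.1404 -0.      2.7978] op 1.006 F [ 0.38 -0.59  0.28]
(473, 165.5, 120) [-7.791 -6.184  2.22 ]
(473, 165.5, 60) [-7.791 -6.182  3.42 ]
```

>>> drive_tool(
  plan=[
    {"x":-0.7,"y":-0.55,"z":0.1,"hand":0},
    {"x":-1.4,"y":-1.1,"z":0.3,"hand":0},
    {"x":-2.1,"y":-1.65,"z":0.5,"hand":0},
    {"x":-2.8,"y":-2.2,"z":0.7,"hand":0},
    {"x":-3.5,"y":-2.8,"z":0.9,"hand":0},
    {"x":-4.2,"y":-3.35,"z":1.1,"hand":0},
    {"x":-4.9,"y":-3.9,"z":1.3,"hand":0},
    {"x":-5.6,"y":-4.45,"z":1.5,"hand":0},
  ],
  grip_force=20,
)

```text
invalid input
```

```bash
python3 -c "
from h import *
to((473,165.5,120),(473,165.5,60))"
```

```text
0.1 [210.5 588.  230.6] [-3.1404 -0.      2.7978] op 1.006 F [ 0.38 -0.59  0.28]
(473, 165.5, 120) [-7.791 -6.184  2.22 ]
(473, 165.5, 60) [-7.791 -6.182  3.42 ]
```

The call was refused, so I'll fill in every field.

>>> drive_tool(
  plan=[
    {"x":-0.7,"y":-0.55,"z":0.1,"ax":0,"ay":0,"az":0,"hand":0},
    {"x":-1.4,"y":-1.1,"z":0.3,"ax":0,"ay":0,"az":0,"hand":0},
    {"x":-2.1,"y":-1.65,"z":0.5,"ax":0,"ay":0,"az":0,"hand":0},
    {"x":-2.8,"y":-2.2,"z":0.7,"ax":0,"ay":0,"az":0,"hand":0},
    {"x":-3.5,"y":-2.8,"z":0.9,"ax":0,"ay":0,"az":0,"hand":0},
    {"x":-4.2,"y":-3.35,"z":1.1,"ax":0,"ay":0,"az":0,"hand":0},
    {"x":-4.9,"y":-3.9,"z":1.3,"ax":0,"ay":0,"az":0,"hand":0},
    {"x":-5.6,"y":-4.45,"z":1.5,"ax":0,"ay":0,"az":0,"hand":0},
  ],
  grip_force=20,
)

```text
clock: 0.9
eef_pos: [399.8, 282.9, 155.9]
tcp_rot: [-3.142, -0.0, 2.798]
contact_force: [0.9, 0.0, 0.1]
opening: 0.001
grasp_force: 0.0
```

```bash
python3 -c "
from h import *
to((473,165.5,120),(473,165.5,60))"
```

```text
0.9 [399.8 282.9 155.9] [-3.1415 -0.      2.798 ] op 0.001 F [0.87 0.01 0.07]
(473, 165.5, 120) [-2.169 -1.717  0.717]
(473, 165.5, 60) [-2.169 -1.717  1.917]
```

>>> drive_tool(
  plan=[
    {"x":-0.7,"y":-0.57,"z":0.2,"ax":0,"ay":0,"az":0,"hand":0},
    {"x":-1.4,"y":-1.15,"z":0.4,"ax":0,"ay":0,"az":0,"hand":0},
    {"x":-2.17,"y":-1.72,"z":0.6,"ax":0,"ay":0,"az":0,"hand":0},
    {"x":-2.17,"y":-1.72,"z":1.1,"ax":0,"ay":0,"az":0,"hand":0},
    {"x":-2.17,"y":-1.72,"z":1.6,"ax":0,"ay":0,"az":0,"hand":0},
    {"x":-2.17,"y":-1.72,"z":1.9,"ax":0,"ay":0,"az":0,"hand":0},
    {"x":-2.17,"y":-1.72,"z":2.0,"ax":0,"ay":0,"az":0,"hand":0},
    {"x":-2.17,"y":-1.72,"z":2.0,"ax":0,"ay":0,"az":0,"hand":0},
  ],
)

```text
clock: 1.7
eef_pos: [471.9, 166.9, 55.7]
tcp_rot: [-3.141, -0.001, 2.798]
contact_force: [-0.1, 0.2, 0.5]
opening: -0.0
grasp_force: 0.0
```

```bash
python3 -c "
from h import *
to((473,165.5,36),(473,165.5,31))
f=imaging.grab_frame('scene')[:,:,::-1][165:245,270:380]
cv2.imwrite('pics/over.png',cv2.resize(f,(0,0),fx=6,fy=6,interpolation=3))"
```

```text
1.7 [471.9 166.9  55.7] [-3.1406e+00 -1.2000e-03  2.7979e+00] op -0.0 F [-0.14  0.19  0.45]
(473, 165.5, 36) [-0.03  -0.019  0.394]
(473, 165.5, 31) [-0.03  -0.019  0.494]
```

View pics/over.png

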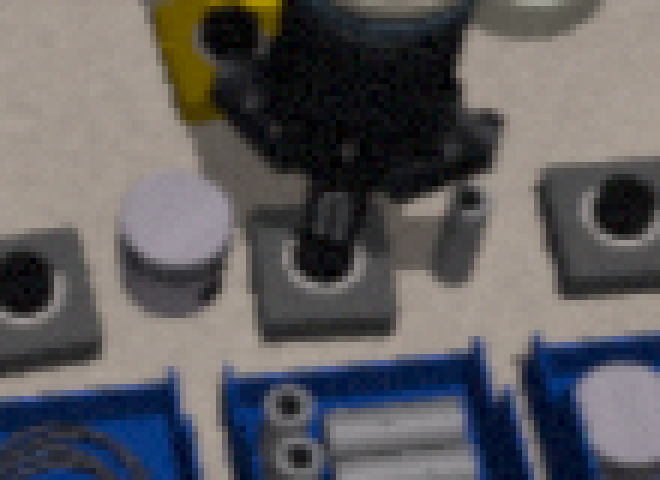

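The fingertips are over the pins key (crop 325,255), and the piston and upright tube are clear. I press down slowly and look at the force.

>>> drive_tool(
  plan=[
    {"x":-0.03,"y":-0.02,"z":0.2,"ax":0,"ay":0,"az":0,"hand":0},
    {"x":-0.03,"y":-0.02,"z":0.35,"ax":0,"ay":0,"az":0,"hand":0},
    {"x":-0.03,"y":-0.02,"z":0.42,"ax":0,"ay":0,"az":0,"hand":0},
    {"x":-0.03,"y":-0.02,"z":0.46,"ax":0,"ay":0,"az":0,"hand":0},
    {"x":-0.03,"y":-0.02,"z":0.5,"ax":0,"ay":0,"az":0,"hand":0},
    {"x":-0.03,"y":-0.02,"z":0.5,"ax":0,"ay":0,"az":0,"hand":0},
  ],
)

```text
clock: 2.35
eef_pos: [473.5, 165.6, 31.3]
tcp_rot: [-3.141, -0.0, 2.798]
contact_force: [-1.2, -1.1, 5.7]
opening: 0.0
grasp_force: 2.8
```

```bash
python3 -c "
from h import *
to((473,165.5,30))"
```

```text
2.35 [473.5 165.6  31.3] [-3.1415e+00 -2.0000e-04  2.7978e+00] op 0.0 F [-1.19 -1.1   5.73]
(473, 165.5, 30) [ 0.008 -0.005  0.027]
```

The force is 5.7 N at z 31.3, which means about 4.7 mm of travel: pressed. I go slightly deeper to be sure, then lift straight up.

>>> drive_tool(
  plan=[
    {"x":0,"y":0,"z":0.015,"ax":0,"ay":0,"az":0,"hand":0},
    {"x":0,"y":0,"z":0.015,"ax":0,"ay":0,"az":0,"hand":0},
    {"x":0,"y":0,"z":-0.1,"ax":0,"ay":0,"az":0,"hand":0},
    {"x":0,"y":0,"z":-0.3,"ax":0,"ay":0,"az":0,"hand":0},
    {"x":0,"y":0,"z":-0.8,"ax":0,"ay":0,"az":0,"hand":0},
    {"x":0,"y":0,"z":-1.6,"ax":0,"ay":0,"az":0,"hand":0},
    {"x":0,"y":0,"z":-2.4,"ax":0,"ay":0,"az":0,"hand":0},
    {"x":0,"y":0,"z":-2.4,"ax":0,"ay":0,"az":0,"hand":0},
  ],
)

```text
clock: 3.15
eef_pos: [476.6, 166.7, 156.8]
tcp_rot: [3.136, 0.007, 2.798]
contact_force: [-0.1, 0.3, 0.7]
opening: -0.001
grasp_force: 0.0
```

```bash
python3 -c "
from h import *
to((508.5,-351,150),(508.5,-351,64))
f=imaging.grab_frame('top')[:,:,::-1]
cv2.imwrite('pics/after1.png',f)
T=cv2.imread('pics/top0.png')
for p in [(189,228),(233,221),(277,217)]: 
  for g in (T,f): print(p,dark(g,p,9)[0].round(1))"
```

```text
3.15 [476.6 166.7 156.8] [3.136  0.007  2.7978] op -0.001 F [-0.14  0.35  0.66]
(508.5, -351, 150) [-4.088 -9.534  0.111]
(508.5, -351, 64) [-4.076 -9.543  1.831]
(189, 228) [188.  226.7]
(189, 228) [186.6 226.9]
(233, 221) [232.8 220.5]
(233, 221) [233.1 218.2]
(277, 217) [276.7 216.4]
(277, 217) [276.6 216.5]
```

>>> drive_tool(
  plan=[
    {"x":-0.35,"y":-0.8,"z":0,"ax":0,"ay":0,"az":0,"hand":0},
    {"x":-0.7,"y":-1.6,"z":0,"ax":0,"ay":0,"az":0,"hand":0},
    {"x":-1.1,"y":-2.5,"z":0,"ax":0,"ay":0,"az":0,"hand":0},
    {"x":-1.5,"y":-3.4,"z":0,"ax":0,"ay":0,"az":0,"hand":0},
    {"x":-1.9,"y":-4.3,"z":0,"ax":0,"ay":0,"az":0,"hand":0},
    {"x":-2.3,"y":-5.2,"z":0,"ax":0,"ay":0,"az":0,"hand":0},
    {"x":-2.7,"y":-6.1,"z":0,"ax":0,"ay":0,"az":0,"hand":0},
    {"x":-3.1,"y":-7.0,"z":0,"ax":0,"ay":0,"az":0,"hand":0},
  ],
)

```text
clock: 4.0
eef_pos: [500.5, -218.0, 150.3]
tcp_rot: [3.141, -0.002, 2.798]
contact_force: [0.4, -0.0, -0.2]
opening: -0.006
grasp_force: 0.0
```

```bash
python3 -c "
from h import *
to((508.5,-351,150),(508.5,-351,64))
f=imaging.grab_frame('top')[:,:,::-1]
T=cv2.imread('pics/top0.png')
for p in [(189,228),(233,221),(277,217)]: 
  for g in (T,f): print(p,dark(g,p,9)[0].round(1))"
```

```text
4.0 [ 500.5 -218.   150.3] [ 3.1414e+00 -1.6000e-03  2.7976e+00] op -0.006 F [ 0.38 -0.03 -0.16]
(508.5, -351, 150) [-1.048 -2.451  0.004]
(508.5, -351, 64) [-1.051 -2.451  1.724]
(189, 228) [188.  226.7]
(189, 228) [188.  226.9]
(233, 221) [232.8 220.5]
(233, 221) [232.7 220.5]
(277, 217) [276.7 216.4]
(277, 217) [276.7 216.4]
```

The box has not moved and the key is up again. Next is the terminal.

>>> drive_tool(
  plan=[
    {"x":-0.35,"y":-0.85,"z":0,"ax":0,"ay":0,"az":0,"hand":0},
    {"x":-0.7,"y":-1.65,"z":0.2,"ax":0,"ay":0,"az":0,"hand":0},
    {"x":-1.05,"y":-2.45,"z":0.5,"ax":0,"ay":0,"az":0,"hand":0},
    {"x":-1.05,"y":-2.45,"z":1.0,"ax":0,"ay":0,"az":0,"hand":0},
    {"x":-1.05,"y":-2.45,"z":1.4,"ax":0,"ay":0,"az":0,"hand":0},
    {"x":-1.05,"y":-2.45,"z":1.65,"ax":0,"ay":0,"az":0,"hand":0},
    {"x":-1.05,"y":-2.45,"z":1.72,"ax":0,"ay":0,"az":0,"hand":0},
    {"x":-1.05,"y":-2.45,"z":1.72,"ax":0,"ay":0,"az":0,"hand":0},
  ],
)

```text
clock: 4.85
eef_pos: [509.4, -348.7, 64.8]
tcp_rot: [3.141, -0.001, 2.798]
contact_force: [-0.4, 1.3, 0.8]
opening: 0.001
grasp_force: 0.0
```

```bash
python3 -c "
from h import *
to((508.5,-351,44),(508.5,-351,39))
f=imaging.grab_frame('scene')[:,:,::-1][185:265,70:180]
cv2.imwrite('pics/over2.png',cv2.resize(f,(0,0),fx=6,fy=6,interpolation=3))"
```

```text
4.85 [ 509.4 -348.7   64.8] [ 3.1413e+00 -1.1000e-03  2.7983e+00] op 0.001 F [-0.37  1.27  0.84]
(508.5, -351, 44) [ 0.001 -0.05   0.417]
(508.5, -351, 39) [ 0.001 -0.05   0.517]
```

View pics/over2.png

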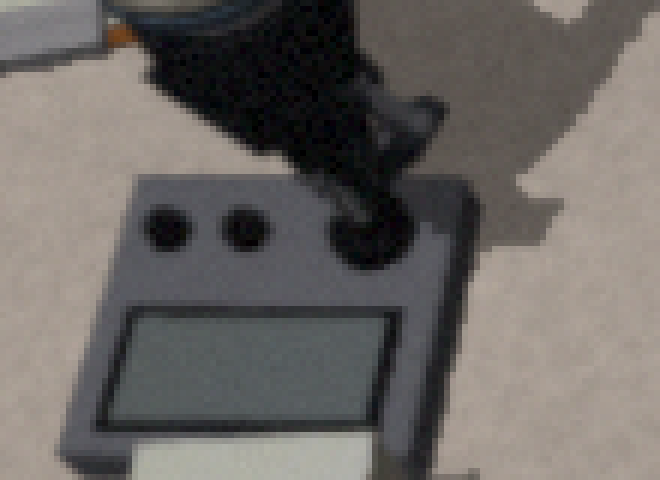

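The fingertips are over the big key (crop 370,235), and the small keys (165,228) and (245,228) are clear. Pressing.

>>> drive_tool(
  plan=[
    {"x":0,"y":-0.03,"z":0.2,"ax":0,"ay":0,"az":0,"hand":0},
    {"x":0,"y":-0.03,"z":0.35,"ax":0,"ay":0,"az":0,"hand":0},
    {"x":0,"y":-0.03,"z":0.43,"ax":0,"ay":0,"az":0,"hand":0},
    {"x":0,"y":-0.03,"z":0.47,"ax":0,"ay":0,"az":0,"hand":0},
    {"x":0,"y":-0.03,"z":0.51,"ax":0,"ay":0,"az":0,"hand":0},
    {"x":0,"y":-0.03,"z":0.51,"ax":0,"ay":0,"az":0,"hand":0},
  ],
)

```text
clock: 5.5
eef_pos: [508.9, -350.5, 39.9]
tcp_rot: [3.141, -0.0, 2.798]
contact_force: [-2.0, 1.5, 5.0]
opening: -0.001
grasp_force: 2.6
```

About 4 mm is pressed. I go 1 mm deeper, then lift and withdraw.

>>> drive_tool(
  plan=[
    {"x":0,"y":0,"z":0.025,"ax":0,"ay":0,"az":0,"hand":0},
    {"x":0,"y":0,"z":0.025,"ax":0,"ay":0,"az":0,"hand":0},
    {"x":0,"y":0,"z":-0.1,"ax":0,"ay":0,"az":0,"hand":0},
    {"x":0,"y":0,"z":-0.3,"ax":0,"ay":0,"az":0,"hand":0},
    {"x":0,"y":0,"z":-0.8,"ax":0,"ay":0,"az":0,"hand":0},
    {"x":0,"y":0,"z":-1.5,"ax":0,"ay":0,"az":0,"hand":0},
    {"x":0,"y":0,"z":-2.2,"ax":0,"ay":0,"az":0,"hand":0},
    {"x":0,"y":0,"z":-2.9,"ax":0,"ay":0,"az":0,"hand":0},
  ],
)

```text
clock: 6.3
eef_pos: [509.1, -350.6, 186.9]
tcp_rot: [-3.141, 0.001, 2.798]
contact_force: [1.9, 0.0, -0.2]
opening: -0.0
grasp_force: 0.0
```

>>> drive_tool(
  plan=[
    {"x":0,"y":0,"z":0,"ax":0,"ay":0,"az":0,"hand":0},
    {"x":0,"y":0,"z":0,"ax":0,"ay":0,"az":0,"hand":0},
    {"x":0,"y":0,"z":0,"ax":0,"ay":0,"az":0,"hand":0},
    {"x":0,"y":0,"z":0,"ax":0,"ay":0,"az":0,"hand":0},
    {"x":0,"y":0,"z":0,"ax":0,"ay":0,"az":0,"hand":0},
  ],
)

```text
clock: 6.8
eef_pos: [508.6, -350.3, 183.6]
tcp_rot: [3.141, -0.002, 2.798]
contact_force: [0.6, -0.3, -0.5]
opening: 0.003
grasp_force: 0.0
```

```bash
python3 -c "
from h import *
to()
f=imaging.grab_frame('scene')[:,:,::-1]
cv2.imwrite('pics/end.png',f)"
```

```text
6.8 [ 508.6 -350.3  183.6] [ 3.1411e+00 -1.9000e-03  2.7978e+00] op 0.003 F [ 0.62 -0.3  -0.47]
```

View pics/end.png

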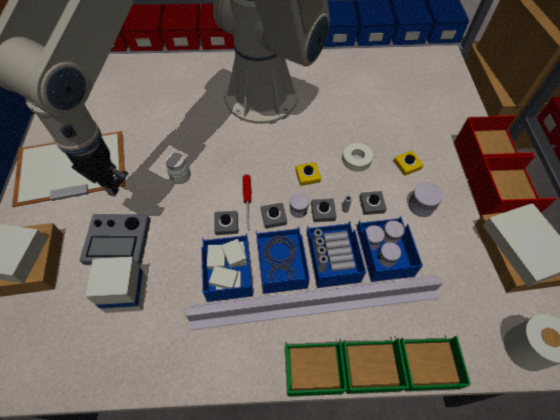

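Everything stands where it did: boxes at (226,221), (274,214), (323,209) and (373,202), terminal key at (132,224). The arm is clear at (118,185).

```bash
python3 -c "
from rig import r
print(r.sign_off())"
```

```text
the job is handed in; nothing more can be done
None
```

I pressed and released the pins key (5.7 N, about 4.7 mm) and then the largest terminal key (5.0 N, about 4 mm), withdrew with nothing visibly moved, and handed the job in; no verdict came back.

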